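Feel along the edge band of a ukulele body

ROBOT

A 6-joint arm with a two-finger parallel gripper is mounted at the origin on the work surface. World frame = base frame: x ahead of the robot, y to its left, z up, the work surface at z = 0. Lengths are in m, angles in rad, forces in N, time in s.
With the tool pointing down it reaches from about 0.35 to 0.925 m from the base axis. Payload 6.4 kg.
Tool frame: the origin (TCP) lies at the very end of the fingers, on their centre line; the grasp point (between the pads) lies 19 mm behind it (grip_point_offset is the distance from the TCP to the grasp point, in m); z points along the fingers, y is the line along which they close (so a half turn about z gives the same grasp; the last joint's range is limited). The gripper opens to 85 mm and grips with 20 to 120 N. Pads are 22 mm wide; open, the fingers measure 114 mm over their backs; the gripper's body (76 mm by 85 mm) begins 54 mm behind the grasp point. The pads swing forward as they close: fully open they stand 13 mm farther back than shut.
Start: joints at [1.169, 0.245, 1.558, -0, 1.339, -0.174], TCP at [0.147, 0.633, 0.231] pointing down, gripper open.
Joint ranges: [-3.13, 3.13], [-1.02, 2.26], [0.13, 2.54], [-0.95, 4.09], [0.21, 2.88], [-2.74, 2.74]. Speed limits (rad/s): [2.57, 2.57, 3.14, 3.14, 3.14, 3.14].

INTERFACE

Orientations are given as a 3x3 rotation matrix whose columns are the frame's x, y, z axes.
In Python, from bench import * gives the robot as it stands.
- The arm moves only by the tool play_rows, never from a script. Its argument "targets" is a list of rows, each a list of 7 numbers: the shift along the tool's x, y, z in mm, then the turn, a rotation vector about the tool's x, y, z in degrees, then the finger opening in mm, from 0 to 85.4. A call has 1 to 5 rows; each row is the pose to reach, as a shift and turn from the pose commanded when the call began, along the tool's axes at that moment; what a row does not reach only later rows make up. A row lasts 1/12 s, in which the tool goes at most 41.7 mm and 7.16 degrees, less where a joint would pass 70% of its speed; a pose out of reach is approached as far as the arm can. A call with a gripper value outside its range is refused whole. The fingers move at their own pace and stop on an object; "squeeze" is the grip in N (left out, the last holds). Time passes only in rows, so rows that repeat a pose let the fingers close. It gives the time, the measured TCP pose, the force, the opening and the grip force at its end, in the units of the state.
- read_state(): the state, without advancing time (a new reading comes with each control period).
- camera(name): name is "scene" or "top"; returns the picture (420x560x3 uint8, red, green, blue); there is no depth.
- camera_model(name): a dict with "vertical_fov" (degrees; the focal length in pixels is half the picture's height over the tangent of half this angle, whatever the lens; pixels are square), "cx", "cy" (the principal point, pixels), "k1" (the pictures are not rectified: a ray, as slopes to the right and down, at radius r is drawn at 1 + k1 r^2 times it, then the intrinsics apply), "rvec" (rotation vector, rad) and "tvec" (3), from world to camera coordinates, as OpenCV has them. Camera axes: x right, y down, z forward; pixel columns grow to the right and rows downward; lengths in m; the calibration is good to about 2 mm. A picture is of the moment at which its call begins. camera_model takes no time and is no camera call.
- close_job(): hands the job in; it is judged then, once.
The state is a dict: "time_s": time; "joint_pos": joint angles; "dq": joint speeds; "effort": joint torques, N m; "tcp_pos": TCP position; "tool_rot": TCP orientation; "ft_force": force on the tool from outside, world axes, zero at the start; "wrist_torque": the same for the moment, N m; "grip_width": finger opening in m; "finger_force": force on a finger pad.
Only numpy, scipy, OpenCV 4.12 (cv2) and the standard library are available. Lean on these libraries where they do the work, as an engineer would, in place of code of your own. Each camera call takes 0.05 s, during which the arm holds its last target. There are 200 camera calls.

TASK

Feel along the pale edge band of the ukulele body, on the long side where the posts stand, to check it for lumps: start opposite the post nearest the tall steel bolt and run the fingertips along the band, round its curve, to opposite the post at the other end, touching it all the way. Touch it lightly, so that the instrument never sinks more than a centimetre into its foam, and do not lift it; leave the loose things alone. Finish with the hand clear.

Things in the scene. Friction and masses are not known exactly. Their poses are not given: they have to be found in the camera images.
- board: Plywood board 340 x 470 x 25 mm, fixed. Origin at bench height below the ukulele body's middle; y axis towards the narrow (neck) end, x axis towards the long side with the five fixed hold-down posts (white, 28 mm in diameter, outward-turned wooden cleat, nut top 83 mm above the bench). They stand about 29 mm outside the instrument, opposite edge_1, 3, 5, 7 and 9.
- band: The pale maple edge band that runs round the top of the dark, waisted ukulele body (310 mm long, up to 220 mm wide, 65 mm deep). The band is 10 mm wide, flush with the outside of the body, and stands 3 mm proud of the dark top; its upper face is 113 mm above the bench at rest. Origin in the middle of the body's underside, axes as the board's.
- ukulele (a joint): How far the whole instrument, lying on foam, is pressed straight down (m): 0 at rest, positive down, negative if lifted. It goes down level, 2 mm per newton, to a stop at 22 mm, and springs back.
- bolt_head (a point): Centre of the top of the tall upright steel bolt (10 mm shank, round head 20 mm across, top 117 mm above the bench) fixed in the board just beyond one end of the instrument: it marks the end where the feeling starts. A squat wooden dowel 28 mm across and 30 mm high stands beyond the other end.
- edge_1 (a point): Point 1 of 9 along the edge band on the posts' side, in the middle of the band's width on its upper face; the one nearest the narrow (neck) end, opposite the first post. It sinks with the instrument. The band curves smoothly from point to point, about 30 mm apart.
- edge_2 (a point): Point 2 of 9 along the edge band on the posts' side, in the middle of the band's width on its upper face, midway between two posts. It sinks with the instrument. The band curves smoothly from point to point, about 30 mm apart.
- edge_3 (a point): Point 3 of 9 along the edge band on the posts' side, in the middle of the band's width on its upper face, opposite a post. It sinks with the instrument. The band curves smoothly from point to point, about 30 mm apart.
- edge_4 (a point): Point 4 of 9 along the edge band on the posts' side, in the middle of the band's width on its upper face, midway between two posts. It sinks with the instrument. The band curves smoothly from point to point, about 30 mm apart.
- edge_5 (a point): Point 5 of 9 along the edge band on the posts' side, in the middle of the band's width on its upper face, opposite a post. It sinks with the instrument. The band curves smoothly from point to point, about 30 mm apart.
- edge_6 (a point): Point 6 of 9 along the edge band on the posts' side, in the middle of the band's width on its upper face, midway between two posts. It sinks with the instrument. The band curves smoothly from point to point, about 30 mm apart.
- edge_7 (a point): Point 7 of 9 along the edge band on the posts' side, in the middle of the band's width on its upper face, opposite a post. It sinks with the instrument. The band curves smoothly from point to point, about 30 mm apart.
- edge_8 (a point): Point 8 of 9 along the edge band on the posts' side, in the middle of the band's width on its upper face, midway between two posts. It sinks with the instrument. The band curves smoothly from point to point, about 30 mm apart.
- edge_9 (a point): Point 9 of 9 along the edge band on the posts' side, in the middle of the band's width on its upper face; the one nearest the wide (tail) end, opposite the last post. It sinks with the instrument. The band curves smoothly from point to point, about 30 mm apart.
- cleat_a: Loose wooden cleat 38 x 22 x 16 mm lying on the board among the posts. A bystander, to be left alone; origin at its underside.
- cleat_b: Loose wooden cleat 38 x 22 x 16 mm lying on the board beyond the neck end. A bystander, to be left alone; origin at its underside.
- spare_post: Loose white plastic post, 28 mm across, 33 mm high, standing on the board beyond the tail end. A bystander, to be left alone; origin at its underside.
- glue: White glue bottle, 56 mm across, 150 mm high, standing on the bench to the left. A bystander, to be left alone; origin at its underside.
- tape: Roll of paper tape, 90 mm across, 24 mm high, lying on the bench to the left. A bystander, to be left alone; origin at its underside.
- driver: Screwdriver lying on the bench to the right. A bystander, to be left alone.
- setup_block: Steel block 70 x 45 x 30 mm on the bench to the right. A bystander, to be left alone; origin at its underside.

How it is judged:
By the outcome, as a careful person would: the job done as asked, in the order asked, and still so for the second after the job is handed in, with the robot touching nothing.
It also fails if it takes over 51 s, if anything falls off the work surface, if the arm or the gripper's body presses on something with over 40 N, if the wrist force passes 120 N, or if a joint passes its speed limit or range.

## Working session

There is one attempt and no reset: what is moved stays moved. The work goes in short steps, Python scripts to look and compute and a tool call to move; the robot and the scene stay as the last step left them, time stands still between calls to the robot, and variables do not carry over. Pictures are saved under pics/ and viewed, at most 10 in all, crops included, and the job is handed in when it is done.

Besides the shell and the picture viewer there is one more tool, called by a JSON object that holds its "fn" and its "kwargs", one argument or row to a line. play_rows: Moves the arm, as the interface text tells. Its arguments: {"type":"object","properties":{"targets":{"type":"array","items":{"type":"array","items":{"type":"number"}}},"squeeze":{"type":"number"}},"required":["targets"]}

```bash
mkdir -p pics; ls
python3 - <<'E'
from bench import *
import cv2
for n in("scene","top"):
    cv2.imwrite(f"pics/{n}0.png",cv2.resize(camera(n)[:,:,::-1],(800,600))); print(camera_model(n))
s=read_state(); print(s["time_s"],s["tcp_pos"],s["tool_rot"],s["grip_width"],s["ft_force"])
E
```

```text
pics
{'vertical_fov': 48.69763823626318, 'cx': 281.3814219076911, 'cy': 213.7647018463863, 'k1': -0.12512650419120214, 'rvec': array([ 0.62281002,  2.50768649, -1.31819058]), 'tvec': array([ 0.46924664, -0.07731728,  1.50845288])}
{'vertical_fov': 48.9985192960592, 'cx': 274.16826395558815, 'cy': 211.58452555045656, 'k1': 0.028840504356225028, 'rvec': array([ 2.19643275, -2.18578794,  0.07104808]), 'tvec': array([0.01398173, 0.54228731, 1.42645913])}
0.1 [0.14658863 0.63272802 0.23027365] [[-9.74168619e-01  2.25820793e-01 -6.86473884e-04]
 [ 2.25821643e-01  9.74167257e-01 -1.65533292e-03]
 [ 2.94931788e-04 -1.76759405e-03 -9.99998394e-01]] 0.0852627264825523 [0.32428398 0.75792402 0.42332834]
```

View pics/top0.png

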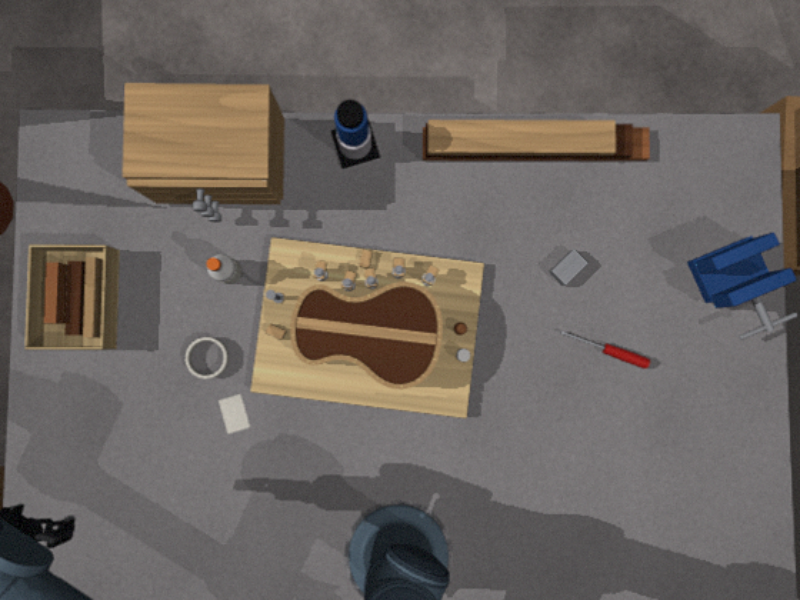

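View pics/scene0.png

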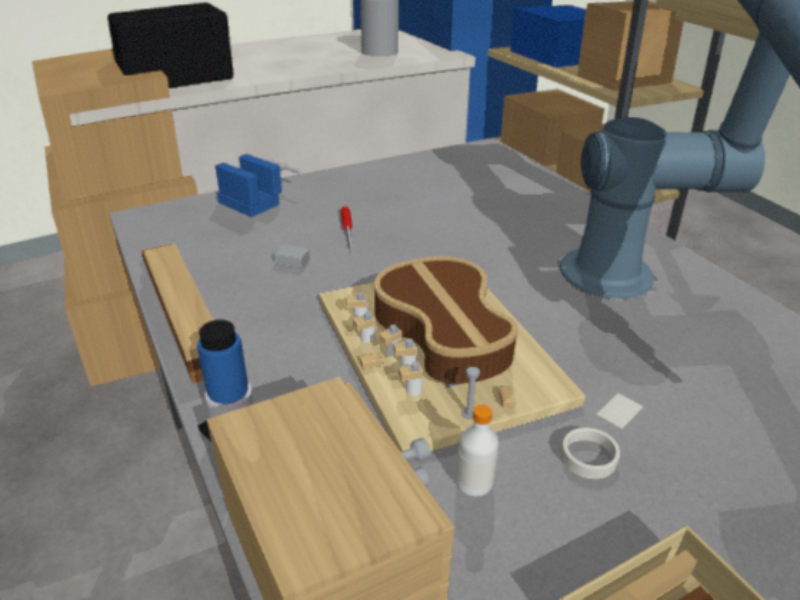

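The top view shows the body with its narrow neck end on the left. The bolt is at about (275,296), the posts run along the upper side from (320,270) to (430,275), and the dowel is on the right. So the feeling starts at edge_1 on the left.

```bash
cat > h.py <<'E'
from bench import *
import numpy as np, cv2
def model(n):
    m=camera_model(n); f=210/np.tan(np.radians(m["vertical_fov"]/2))
    K=np.array([[f,0,m["cx"]],[0,f,m["cy"]],[0,0,1]]); return K,np.array([m["k1"],0,0,0]),np.array(m["rvec"]),np.array(m["tvec"])
def cast(n,px,z):
    K,d,r,t=model(n); R=cv2.Rodrigues(r)[0]
    u=cv2.undistortPoints(np.array(px,float).reshape(-1,1,2),K,d).reshape(-1,2)
    D=np.c_[u,np.ones(len(u))]@R; c=-R.T@t
    return c+D*((z-c[2])/D[:,2])[:,None]
def proj(n,P):
    K,d,r,t=model(n); return cv2.projectPoints(np.array(P,float).reshape(-1,1,3),r,t,K,d)[0].reshape(-1,2)
E
python3 - <<'E'
from h import *
im=camera("top"); np.save("top.npy",im); sc=camera("scene"); np.save("scene.npy",sc)
g=im[160:310,160:360]
cv2.imwrite("pics/topc.png",cv2.resize(g[:,:,::-1],(800,600),interpolation=cv2.INTER_NEAREST))
g=sc[170:300,220:420]
cv2.imwrite("pics/scc.png",cv2.resize(g[:,:,::-1],(800,520),interpolation=cv2.INTER_CUBIC))
hsv=cv2.cvtColor(im,cv2.COLOR_RGB2HSV)
for p in [(230,225),(260,240),(207,230),(200,240),(250,201)]: print(p,im[p[1],p[0]],hsv[p[1],p[0]])
E
```

```text
(230, 225) [167 134  93] [ 17 113 167]
(260, 240) [78 50 30] [ 13 157  78]
(207, 230) [68 47 29] [ 14 146  68]
(200, 240) [176 152 113] [ 19  91 176]
(250, 201) [129 111  80] [ 19  97 129]
```

View pics/topc.png

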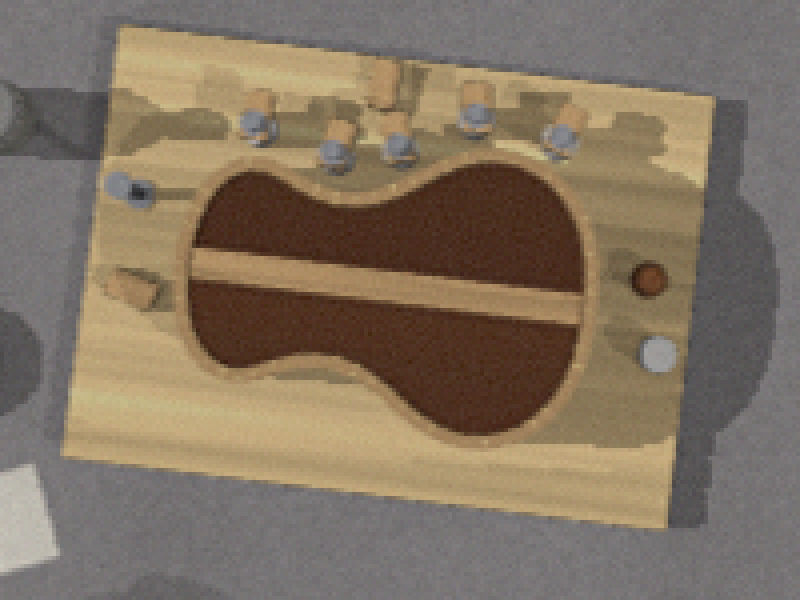

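View pics/scc.png

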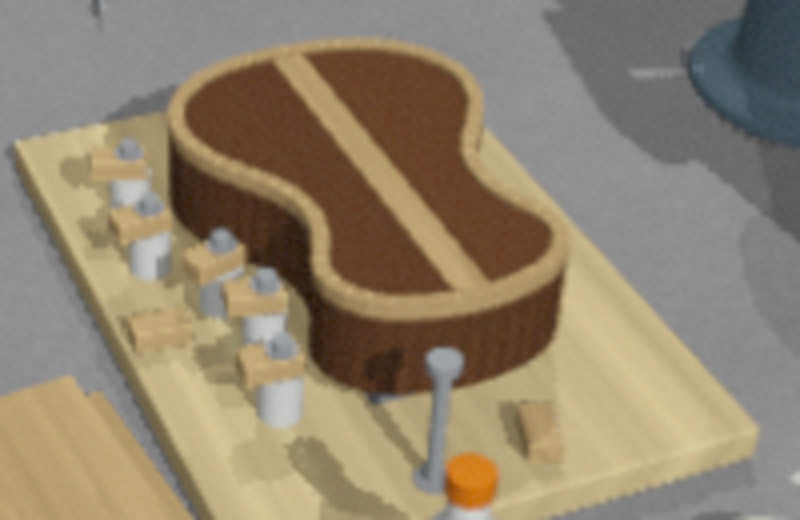

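The top crop shows the dark top with the band clearly around it. Post nuts are at crop pixels (258,125), (336,155), (400,145), (477,118) and (561,138). The scene crop confirms that the bolt is at the narrow end.

```bash
cat > edge.py <<'E'
from h import *
from scipy.interpolate import splprep,splev
def curve(n,im,roi):
    x0,y0,x1,y1=roi; S=4
    g=cv2.resize(im[y0:y1,x0:x1],None,fx=S,fy=S,interpolation=cv2.INTER_CUBIC)
    m=((g[:,:,0]<118)&(g[:,:,0].astype(int)-g[:,:,2]>22)).astype(np.uint8)
    return m,S
im=np.load("top.npy")
m,S=curve("top",im,(160,160,360,310))
cs=sorted(cv2.findContours(m,cv2.RETR_EXTERNAL,cv2.CHAIN_APPROX_NONE)[0],key=cv2.contourArea)[-2:]
up=min(cs,key=lambda c:c[:,0,1].mean())[:,0]
px=(up+.5)/S-.5+np.array([160,160])
W=cast("top",px,.110)[:,:2]
cz=lambda q,z:cast("top",(np.array(q,float)+.5)/4-.5+160,z)
posts=cz([(258,125),(336,155),(400,145),(477,118),(561,138)],.083)[:,:2]
bolt=cz([(116,184)],.117)[0]
# smooth closed curve, offset outward 5 mm
W=W[np.r_[True,np.hypot(*np.diff(W,axis=0).T)>1e-6]]
tck,u=splprep(W.T,s=len(W)*(0.0005)**2,per=1); uu=np.linspace(0,1,1500)
P=np.array(splev(uu,tck)).T; T=np.array(splev(uu,tck,der=1)).T; T/=np.linalg.norm(T,axis=1)[:,None]
N=np.c_[T[:,1],-T[:,0]]
if ((P+N*.005-P.mean(0))**2).sum()<((P-N*.005-P.mean(0))**2).sum(): N=-N
C=P+.005*N
if __name__=="__main__":
    print(len(up),"bolt",bolt.round(4)); print("posts",posts.round(4))
    idx=[np.argmin(((C-p)**2).sum(1)) for p in posts]
    print("d",[np.linalg.norm(C[i]-p).round(4) for i,p in zip(idx,posts)])
    a,b=idx[0],idx[-1]
    st=1 if (b-a)%1500<750 else -1
    k=(a+st*np.arange(((b-a)*st)%1500+1))%1500; K=C[k]; N=N[k]
    s=np.r_[0,np.cumsum(np.hypot(*np.diff(K,axis=0).T))]; print("len",s[-1])
    sp=[s[np.where(k==i)[0][0]] for i in idx]; print("post s",np.round(sp,4))
    q=np.linspace(0,s[-1],25); Q=np.c_[np.interp(q,s,K[:,0]),np.interp(q,s,K[:,1])]
    np.save("Q.npy",Q); print(Q.round(4))
    sc=np.load("scene.npy"); o=cv2.resize(sc[170:300,220:420],(800,520),interpolation=cv2.INTER_CUBIC)[:,:,::-1].copy()
    for d,col in((0,(0,0,255)),(.005,(255,0,0)),(-.005,(0,255,0))):
        for p in proj("scene",np.c_[K+d*N,np.full(len(K),.113)])[::30]: cv2.circle(o,tuple(int(v) for v in ((p+.5-[220,170])*4)),2,col,-1)
    t=cv2.resize(im[160:310,160:360],(800,600),interpolation=cv2.INTER_CUBIC)[:,:,::-1].copy()
    for d,col in((0,(0,0,255)),(.005,(255,0,0))):
        for p in proj("top",np.c_[K+d*N,np.full(len(K),.113)])[::30]: cv2.circle(t,tuple(int(v) for v in ((p+.5-160)*4)),2,col,-1)
    cv2.imwrite("pics/chk.png",cv2.resize(np.vstack([o[:480,100:700],t[60:330,100:700]]),(480,600)))
E
python3 edge.py
```

```text
891 bolt [0.5521 0.2661 0.117 ]
posts [[ 0.5995  0.1669]
 [ 0.5772  0.1084]
 [ 0.585   0.0606]
 [ 0.6056  0.003 ]
 [ 0.5909 -0.06  ]]
d [np.float64(0.0314), np.float64(0.0321), np.float64(0.0311), np.float64(0.0311), np.float64(0.0312)]
len 0.22433001539825978
post s [0.     0.0515 0.1294 0.1788 0.2243]
[[ 0.568   0.167 ]
 [ 0.5667  0.1577]
 [ 0.5633  0.1491]
 [ 0.5587  0.1409]
 [ 0.5539  0.1329]
 [ 0.5494  0.1247]
 [ 0.5459  0.116 ]
 [ 0.5436  0.107 ]
 [ 0.5424  0.0977]
 [ 0.5423  0.0884]
 [ 0.5436  0.0791]
 [ 0.5462  0.0702]
 [ 0.5497  0.0615]
 [ 0.5538  0.0531]
 [ 0.5582  0.0448]
 [ 0.5625  0.0365]
 [ 0.5666  0.0281]
 [ 0.5701  0.0195]
 [ 0.5729  0.0106]
 [ 0.5745  0.0014]
 [ 0.5748 -0.008 ]
 [ 0.574  -0.0173]
 [ 0.572  -0.0264]
 [ 0.5688 -0.0352]
 [ 0.5644 -0.0435]]
```

View pics/chk.png

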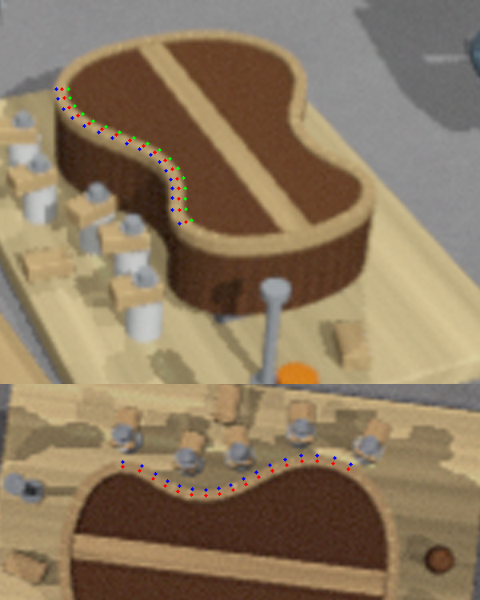

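The computed band centreline (red) lies mid-band in both views. Next I work out the approach shifts.

```bash
cat > way.py <<'E'
from edge import *
Q=np.load("Q.npy")
j0=np.argmin(((C-Q[0])**2).sum(1)); j1=np.argmin(((C-Q[-1])**2).sum(1))
st=1 if (j1-j0)%1500<750 else -1
k=(j0+st*np.arange(-150,((j1-j0)*st)%1500+150))%1500; K=C[k]
s=np.r_[0,np.cumsum(np.hypot(*np.diff(K,axis=0).T))]; s-=s[150]
at=lambda q:np.array([np.interp(q,s,K[:,0]),np.interp(q,s,K[:,1])])
def shift(w):
    r=read_state(); return np.round(1000*np.array(r["tool_rot"]).T@(np.array(w)-r["tcp_pos"]),1)
E
python3 - <<'E'
from way import *
print(at(-5),shift([*at(-5),.20]), shift([*at(-5),.15]))
E
```

```text
[0.51823715 0.21478363] [-456.4 -323.4   30.9] [-456.4 -323.3   80.9]
```

Run:
```python
from way import *
print(at(-.005),shift([*at(-.005),.20]), shift([*at(-.005),.15]))
```

```text
[0.56765638 0.17193844] [-514.2 -353.9   30.9] [-514.2 -353.9   80.9]
```

{"fn": "play_rows", "kwargs": {
  "targets": [
    [-30, -20.6, 0, 0, 0, 0, 0],
    [-60, -41.3, 0, 0, 0, 0, 0],
    [-90, -62, 0, 0, 0, 0, 0],
    [-120, -82.6, 0, 0, 0, 0, 0],
    [-150, -103.2, 0, 0, 0, 0, 0]
  ],
  "squeeze": 20
}}

```text
time_s: 0.62
tcp_pos: [0.2703, 0.4974, 0.2311]
tool_rot: [[-0.974, 0.225, -0.0], [0.225, 0.974, -0.0], [-0.0, -0.0, -1.0]]
ft_force: [1.1, 0.8, -0.7]
grip_width: 0.0252
finger_force: 0.0
```

{"fn": "play_rows", "kwargs": {
  "targets": [
    [-30, -20.6, 0, 0, 0, 0, 0],
    [-60, -41.3, 0, 0, 0, 0, 0],
    [-90, -62, 0, 0, 0, 0, 0],
    [-120, -82.6, 0, 0, 0, 0, 0],
    [-150, -103.2, 0, 0, 0, 0, 0]
  ]
}}

```text
time_s: 1.03
tcp_pos: [0.3932, 0.3629, 0.2313]
tool_rot: [[-0.974, 0.226, 0.0], [0.226, 0.974, 0.0], [-0.0, 0.0, -1.0]]
ft_force: [0.2, -0.3, 0.1]
grip_width: 0.0002
finger_force: 0.0
```

{"fn": "play_rows", "kwargs": {
  "targets": [
    [-30, -20.6, 0, 0, 0, 0, 0],
    [-60, -41.3, 0, 0, 0, 0, 0],
    [-90, -62, 0, 0, 0, 0, 0],
    [-120, -82.6, 0, 0, 0, 0, 0],
    [-150, -103.2, 0, 0, 0, 0, 0]
  ]
}}

```text
time_s: 1.45
tcp_pos: [0.5161, 0.2284, 0.2312]
tool_rot: [[-0.974, 0.226, -0.0], [0.226, 0.974, 0.0], [0.0, 0.0, -1.0]]
ft_force: [-0.0, 0.0, 0.2]
grip_width: 0.0
finger_force: 0.0
```

Run:
```python
from way import *
r=read_state(); print(r["tcp_pos"],r["tool_rot"],r["ft_force"],r["grip_width"]);print(shift([*at(-.005),.15]))
```

```text
[0.51612031 0.22840732 0.23124397] [[-9.74119919e-01  2.26031820e-01 -9.41830794e-06]
 [ 2.26031819e-01  9.74119917e-01  6.12648907e-05]
 [ 2.30223761e-05  5.75505130e-05 -9.99999998e-01]] [-0.02505115  0.01909976  0.16878203] 3.181004571145706e-05
[-63.  -43.4  81.2]
```

{"fn": "play_rows", "kwargs": {
  "targets": [
    [-32, -22, 0, 0, 0, 0, 0],
    [-63, -43.4, 10, 0, 0, 0, 0],
    [-63, -43.4, 45, 0, 0, 0, 0],
    [-63, -43.4, 81, 0, 0, 0, 0],
    [-63, -43.4, 81, 0, 0, 0, 0]
  ]
}}

```text
time_s: 1.87
tcp_pos: [0.562, 0.1721, 0.1423]
tool_rot: [[-0.974, 0.227, -0.014], [0.227, 0.974, -0.002], [0.014, -0.005, -1.0]]
ft_force: [-1.5, -0.3, -1.7]
grip_width: -0.0002
finger_force: 0.0
```

Run:
```python
from way import *
r=read_state(); print(r["tcp_pos"],r["ft_force"]);print(shift([*at(-.005),.113]))
a=camera("top")[180:280,190:330]; b=camera("scene")[170:300,220:420]
a=cv2.resize(a,(560,400),interpolation=cv2.INTER_CUBIC); 
cv2.imwrite("pics/t1.png",cv2.resize(b,(800,520),interpolation=cv2.INTER_CUBIC)[:,:,::-1])
```

```text
[0.56201857 0.17205576 0.14229098] [-1.48709114 -0.34325757 -1.74233472]
[-5.9  1.3 29.2]
```

View pics/t1.png

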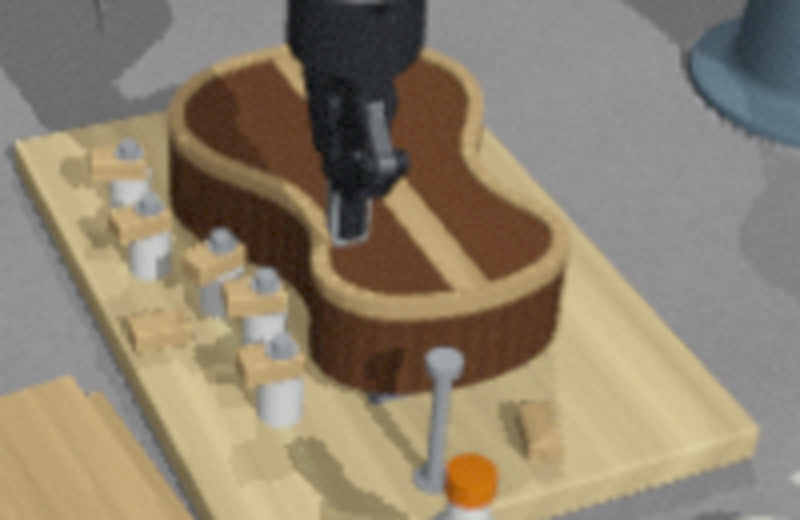

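The closed fingertips are above the band near its neck end, still settling from the motion. I'll let them settle.

{"fn": "play_rows", "kwargs": {
  "targets": [
    [0, 0, 0, 0, 0, 0, 0],
    [0, 0, 0, 0, 0, 0, 0],
    [0, 0, 0, 0, 0, 0, 0]
  ]
}}

```text
time_s: 2.22
tcp_pos: [0.5681, 0.1741, 0.153]
tool_rot: [[-0.974, 0.225, 0.004], [0.225, 0.974, 0.0], [-0.004, 0.001, -1.0]]
ft_force: [-0.7, 0.5, 0.1]
grip_width: -0.0001
finger_force: 0.0
```

Run:
```python
from way import *
r=read_state(); print(r["tcp_pos"],r["tool_rot"],r["ft_force"]);print(shift([*at(-.005),.113]))
```

```text
[0.5681184  0.17405585 0.15298107] [[-9.74322620e-01  2.25113594e-01  4.39340560e-03]
 [ 2.25117676e-01  9.74331477e-01  4.51433626e-04]
 [-4.17900953e-03  1.42887525e-03 -9.99990247e-01]] [-0.68268667  0.46869202  0.11113051]
[ 0.1 -2.2 40. ]
```

{"fn": "play_rows", "kwargs": {
  "targets": [
    [0, 0, 6, 0, 0, 0, 0],
    [0, 0, 13, 0, 0, 0, 0],
    [0, 0, 20, 0, 0, 0, 0],
    [0, 0, 26, 0, 0, 0, 0],
    [0, 0, 28, 0, 0, 0, 0]
  ]
}}

```text
time_s: 2.63
tcp_pos: [0.5657, 0.1734, 0.1203]
tool_rot: [[-0.974, 0.226, -0.003], [0.226, 0.974, -0.0], [0.003, -0.001, -1.0]]
ft_force: [-0.7, -0.8, 0.0]
grip_width: -0.0001
finger_force: 0.0
```

{"fn": "play_rows", "kwargs": {
  "targets": [
    [0, 0, 0, 0, 0, 0, 0],
    [0, 0, 0, 0, 0, 0, 0],
    [0, 0, 0, 0, 0, 0, 0],
    [0, 0, 0, 0, 0, 0, 0],
    [0, 0, 0, 0, 0, 0, 0]
  ]
}}

```text
time_s: 3.05
tcp_pos: [0.5671, 0.1735, 0.1227]
tool_rot: [[-0.974, 0.226, 0.001], [0.226, 0.974, 0.0], [-0.001, 0.0, -1.0]]
ft_force: [0.5, -0.1, 0.4]
grip_width: -0.0003
finger_force: 0.0
```

Run:
```python
from way import *
r=read_state(); print(r["tcp_pos"],r["tool_rot"],r["ft_force"]);print(shift([*at(-.005),.113]))
```

```text
[0.56705658 0.17351788 0.12266293] [[-9.74167905e-01  2.25823914e-01  6.72765644e-04]
 [ 2.25824010e-01  9.74168113e-01  6.94625433e-05]
 [-6.39700534e-04  2.19594816e-04 -9.99999771e-01]] [ 0.49430404 -0.07174434  0.44447611]
[-0.9 -1.4  9.7]
```

{"fn": "play_rows", "kwargs": {
  "targets": [
    [-1, -1, 3, 0, 0, 0, 0],
    [-1, -1, 6, 0, 0, 0, 0],
    [-1, -1, 8.5, 0, 0, 0, 0],
    [-1, -1, 10.5, 0, 0, 0, 0],
    [-1, -1, 12, 0, 0, 0, 0]
  ]
}}

```text
time_s: 3.47
tcp_pos: [0.5675, 0.1722, 0.11]
tool_rot: [[-0.974, 0.226, -0.0], [0.226, 0.974, -0.0], [0.0, -0.0, -1.0]]
ft_force: [-0.5, -1.5, 1.9]
grip_width: 0.0001
finger_force: 0.9
```

{"fn": "play_rows", "kwargs": {
  "targets": [
    [0, 0, 1, 0, 0, 0, 0],
    [0, 0, 1.5, 0, 0, 0, 0],
    [0, 0, 1.5, 0, 0, 0, 0],
    [0, 0, 1.5, 0, 0, 0, 0],
    [0, 0, 1.5, 0, 0, 0, 0]
  ]
}}

```text
time_s: 3.88
tcp_pos: [0.5676, 0.1723, 0.1089]
tool_rot: [[-0.974, 0.226, -0.0], [0.226, 0.974, -0.0], [0.0, -0.0, -1.0]]
ft_force: [-0.7, -1.1, 1.7]
grip_width: -0.0004
finger_force: 1.0
```

Run:
```python
from way import *
r=read_state(); print(r["tcp_pos"],r["ft_force"])
R=np.array([[-.9742,.2258],[.2258,.9742]])
p0=at(-.005)
q=np.arange(0.005,.2331,.010)
for a in q: print(a.round(3),at(a).round(4),(1000*R.T@(at(a)-p0)).round(1))
```

```text
[0.56755041 0.17227345 0.10893079] [-0.73530312 -1.06542662  1.73656238]
0.005 [0.5677 0.162 ] [-2.2 -9.7]
0.015 [0.5648 0.1524] [ -1.6 -19.7]
0.025 [0.5603 0.1435] [  0.8 -29.4]
0.035 [0.5551 0.1349] [  3.9 -38.9]
0.045 [0.5502 0.1262] [  6.7 -48.5]
0.055 [0.5463 0.117 ] [  8.4 -58.3]
0.065 [0.5437 0.1074] [  8.8 -68.3]
0.075 [0.5424 0.0975] [  7.8 -78.2]
0.085 [0.5424 0.0875] [  5.6 -88. ]
0.095 [0.544  0.0776] [  1.8 -97.2]
0.105 [0.547  0.0681] [  -3.3 -105.8]
0.115 [0.5509 0.0589] [  -9.2 -113.9]
0.125 [0.5554 0.05  ] [ -15.6 -121.6]
0.135 [0.5601 0.0412] [ -22.2 -129.1]
0.145 [0.5647 0.0323] [ -28.6 -136.8]
0.155 [0.5687 0.0231] [ -34.7 -144.7]
0.165 [0.572  0.0137] [ -40.  -153.2]
0.175 [0.5742 0.0039] [ -44.3 -162.2]
0.185 [ 0.5749 -0.006 ] [ -47.2 -171.8]
0.195 [ 0.5742 -0.016 ] [ -48.8 -181.6]
0.205 [ 0.5721 -0.0258] [ -49.  -191.6]
0.215 [ 0.5688 -0.0352] [ -47.9 -201.5]
0.225 [ 0.5641 -0.044 ] [ -45.3 -211.2]
```

{"fn": "play_rows", "kwargs": {
  "targets": [
    [-1, -3, 0, 0, 0, 0, 0],
    [-2, -8, 0, 0, 0, 0, 0],
    [-2.2, -13, 0, 0, 0, 0, 0],
    [-1.7, -18.5, 0, 0, 0, 0, 0],
    [-0.5, -24.5, 0, 0, 0, 0, 0]
  ]
}}

```text
time_s: 4.3
tcp_pos: [0.5628, 0.1477, 0.109]
tool_rot: [[-0.974, 0.226, 0.001], [0.226, 0.974, 0.0], [-0.001, 0.0, -1.0]]
ft_force: [1.9, 1.1, 2.4]
grip_width: -0.0001
finger_force: 1.0
```

{"fn": "play_rows", "kwargs": {
  "targets": [
    [1.3, -4.9, 0, 0, 0, 0, 0],
    [2.8, -9.6, 0, 0, 0, 0, 0],
    [4.4, -14.4, 0, 0, 0, 0, 0],
    [5.9, -19.2, 0, 0, 0, 0, 0],
    [7.2, -24, 0, 0, 0, 0, 0]
  ]
}}

```text
time_s: 4.72
tcp_pos: [0.5498, 0.1262, 0.1088]
tool_rot: [[-0.974, 0.226, 0.0], [0.226, 0.974, 0.0], [-0.0, 0.0, -1.0]]
ft_force: [0.6, 1.6, 1.8]
grip_width: 0.0002
finger_force: 1.1
```

Run:
```python
from way import *
r=read_state(); print(r["tcp_pos"],r["ft_force"],at(.045))
```

```text
[0.549778   0.12616813 0.10881378] [0.63555213 1.62445252 1.82386565] [0.55019207 0.12624302]
```

{"fn": "play_rows", "kwargs": {
  "targets": [
    [0.9, -4.9, 0, 0, 0, 0, 0],
    [1.7, -9.8, 0, 0, 0, 0, 0],
    [2, -14.8, 0, 0, 0, 0, 0],
    [2.1, -19.8, 0, 0, 0, 0, 0],
    [1.7, -24.7, 0, 0, 0, 0, 0]
  ]
}}

```text
time_s: 5.13
tcp_pos: [0.5426, 0.1025, 0.1087]
tool_rot: [[-0.974, 0.226, -0.0], [0.226, 0.974, 0.0], [0.0, -0.0, -1.0]]
ft_force: [-0.0, 1.1, 2.5]
grip_width: -0.0001
finger_force: 1.1
```

{"fn": "play_rows", "kwargs": {
  "targets": [
    [-0.6, -5, 0, 0, 0, 0, 0],
    [-1.6, -9.9, 0, 0, 0, 0, 0],
    [-2.8, -14.8, 0, 0, 0, 0, 0],
    [-4.5, -19.5, 0, 0, 0, 0, 0],
    [-6.6, -24, 0, 0, 0, 0, 0]
  ]
}}

```text
time_s: 5.55
tcp_pos: [0.5438, 0.0775, 0.1087]
tool_rot: [[-0.974, 0.226, -0.0], [0.226, 0.974, -0.0], [0.0, -0.0, -1.0]]
ft_force: [-0.5, 1.2, 1.8]
grip_width: 0.0
finger_force: 1.1
```

{"fn": "play_rows", "kwargs": {
  "targets": [
    [-2.5, -4.4, 0, 0, 0, 0, 0],
    [-5.1, -8.6, 0, 0, 0, 0, 0],
    [-8, -12.7, 0, 0, 0, 0, 0],
    [-11, -16.7, 0, 0, 0, 0, 0],
    [-14.2, -20.6, 0, 0, 0, 0, 0]
  ]
}}

```text
time_s: 5.97
tcp_pos: [0.5532, 0.0543, 0.1087]
tool_rot: [[-0.974, 0.226, -0.0], [0.226, 0.974, -0.0], [0.0, -0.0, -1.0]]
ft_force: [-0.1, 2.2, 2.5]
grip_width: -0.0
finger_force: 1.1
```

Run:
```python
from way import *
r=read_state(); print(r["tcp_pos"],r["ft_force"],at(.120))
```

```text
[0.55317966 0.05425455 0.10872988] [-0.09704852  2.16781667  2.47346341] [0.55312682 0.05443895]
```

{"fn": "play_rows", "kwargs": {
  "targets": [
    [-3.2, -3.8, 0, 0, 0, 0, 0],
    [-6.5, -7.6, 0, 0, 0, 0, 0],
    [-9.8, -11.3, 0, 0, 0, 0, 0],
    [-13, -15.1, 0, 0, 0, 0, 0],
    [-16.2, -19, 0, 0, 0, 0, 0]
  ]
}}

```text
time_s: 6.38
tcp_pos: [0.5648, 0.0321, 0.1088]
tool_rot: [[-0.974, 0.226, -0.0], [0.226, 0.974, -0.0], [0.0, -0.0, -1.0]]
ft_force: [-1.0, 2.1, 2.0]
grip_width: -0.0004
finger_force: 1.1
```

{"fn": "play_rows", "kwargs": {
  "targets": [
    [-3.1, -3.9, 0, 0, 0, 0, 0],
    [-6.1, -7.9, 0, 0, 0, 0, 0],
    [-8.8, -12.1, 0, 0, 0, 0, 0],
    [-11.4, -16.4, 0, 0, 0, 0, 0],
    [-13.7, -20.9, 0, 0, 0, 0, 0]
  ]
}}

```text
time_s: 6.8
tcp_pos: [0.5734, 0.0086, 0.1088]
tool_rot: [[-0.974, 0.226, 0.0], [0.226, 0.974, -0.0], [-0.0, -0.0, -1.0]]
ft_force: [-0.2, 0.1, 2.3]
grip_width: 0.0001
finger_force: 1.1
```

{"fn": "play_rows", "kwargs": {
  "targets": [
    [-2, -4.5, 0, 0, 0, 0, 0],
    [-3.6, -9.3, 0, 0, 0, 0, 0],
    [-4.9, -14.1, 0, 0, 0, 0, 0],
    [-5.8, -19, 0, 0, 0, 0, 0],
    [-6.5, -23.9, 0, 0, 0, 0, 0]
  ]
}}

```text
time_s: 7.22
tcp_pos: [0.5742, -0.0162, 0.1089]
tool_rot: [[-0.974, 0.226, 0.0], [0.226, 0.974, -0.0], [-0.0, -0.0, -1.0]]
ft_force: [-0.3, 2.0, 1.7]
grip_width: -0.0003
finger_force: 1.1
```

Run:
```python
from way import *
r=read_state(); print(r["tcp_pos"],r["ft_force"],at(.195),at(.235),shift([*at(.22),.1087]),shift([*at(.23),.1087]),shift([*at(.235),.1087]))
```

```text
[ 0.57415335 -0.01617853  0.10886579] [-0.31875935  2.00259249  1.689886  ] [ 0.57415727 -0.01600481] [ 0.55807753 -0.05200453] [  2.  -24.6   0.2] [  5.4 -34.    0.2] [  7.6 -38.5   0.2]
```

{"fn": "play_rows", "kwargs": {
  "targets": [
    [-0.2, -5, 0, 0, 0, 0, 0],
    [-0.2, -10, 0, 0, 0, 0, 0],
    [0.2, -15, 0, 0, 0, 0, 0],
    [0.9, -19.9, 0, 0, 0, 0, 0],
    [2.1, -24.8, 0, 0, 0, 0, 0]
  ]
}}

```text
time_s: 7.63
tcp_pos: [0.5664, -0.0399, 0.1089]
tool_rot: [[-0.974, 0.226, 0.0], [0.226, 0.974, -0.0], [-0.0, -0.0, -1.0]]
ft_force: [0.5, 0.9, 1.2]
grip_width: -0.0002
finger_force: 1.0
```

{"fn": "play_rows", "kwargs": {
  "targets": [
    [1.4, -4.8, 0, 0, 0, 0, 0],
    [3.4, -9.4, 0, 0, 0, 0, 0],
    [5.5, -13.8, 0, 0, 0, 0, 0],
    [5.5, -13.8, 0, 0, 0, 0, 0],
    [5.5, -13.8, 0, 0, 0, 0, 0]
  ]
}}

```text
time_s: 8.05
tcp_pos: [0.5575, -0.0521, 0.1088]
tool_rot: [[-0.974, 0.226, -0.001], [0.226, 0.974, -0.001], [0.001, -0.001, -1.0]]
ft_force: [-1.0, -0.7, 1.7]
grip_width: -0.0
finger_force: 1.1
```

{"fn": "play_rows", "kwargs": {
  "targets": [
    [0, 0, -4, 0, 0, 0, 0],
    [0, 0, -12, 0, 0, 0, 0],
    [0, 0, -25, 0, 0, 0, 0],
    [0, 0, -45, 0, 0, 0, 0],
    [0, 0, -65, 0, 0, 0, 0]
  ]
}}

```text
time_s: 8.47
tcp_pos: [0.5577, -0.0512, 0.175]
tool_rot: [[-0.974, 0.225, -0.001], [0.225, 0.974, 0.0], [0.001, 0.0, -1.0]]
ft_force: [1.1, 0.3, -0.3]
grip_width: 0.0001
finger_force: 0.0
```

{"fn": "play_rows", "kwargs": {
  "targets": [
    [0, 0, -20, 0, 0, 0, 0],
    [0, 0, -40, 0, 0, 0, 0],
    [0, 0, -50, 0, 0, 0, 0],
    [0, 0, -55, 0, 0, 0, 0],
    [0, 0, -55, 0, 0, 0, 0]
  ]
}}

```text
time_s: 8.88
tcp_pos: [0.5585, -0.0516, 0.2303]
tool_rot: [[-0.974, 0.226, 0.002], [0.226, 0.974, -0.001], [-0.002, -0.0, -1.0]]
ft_force: [0.6, -0.1, 0.5]
grip_width: -0.0005
finger_force: 0.0
```

{"fn": "play_rows", "kwargs": {
  "targets": [
    [0, 0, 0, 0, 0, 0, 0],
    [0, 0, 0, 0, 0, 0, 0],
    [0, 0, 0, 0, 0, 0, 0],
    [0, 0, 0, 0, 0, 0, 0],
    [0, 0, 0, 0, 0, 0, 0]
  ]
}}

```text
time_s: 9.3
tcp_pos: [0.5577, -0.0515, 0.228]
tool_rot: [[-0.974, 0.226, -0.001], [0.226, 0.974, 0.0], [0.001, 0.0, -1.0]]
ft_force: [0.5, -0.6, 0.4]
grip_width: 0.0002
finger_force: 0.0
```

Run:
```python
from h import *
cv2.imwrite("pics/end.png",cv2.resize(camera("scene")[150:300,200:420],(800,545),interpolation=cv2.INTER_CUBIC)[:,:,::-1])
```

```text
(no output)
```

View pics/end.png

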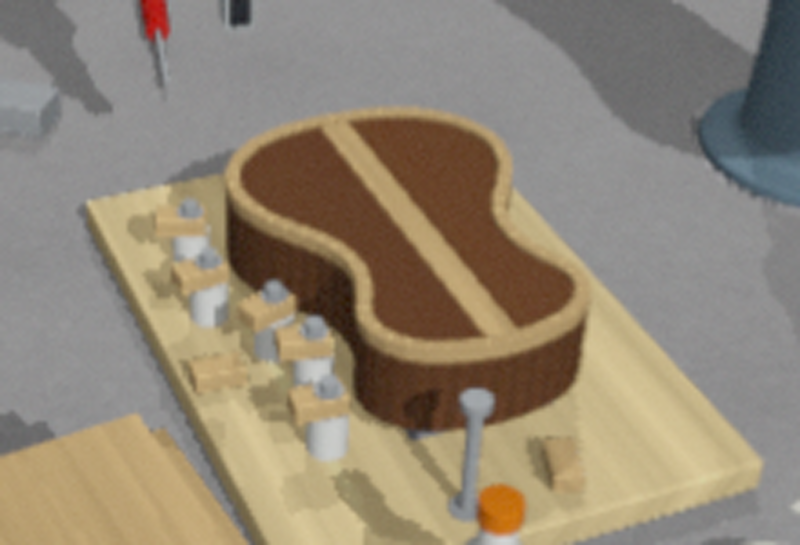

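The instrument is back at rest, the posts, cleats and bolt at (475,400) are unmoved, and the hand is clear above at (235,10).

```bash
python3 -c "
from bench import *
print(close_job())"
```

```text
the job is handed in; nothing more can be done
None
```

I ran the closed fingertips along the band from just before the bolt-end post to just past the last one, pressing about 2 N (about 4 mm of sink) with contact at every reading; no lump showed, the hand is clear, nothing loose that I could see moved, and the job was handed in at about 9 s.

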